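# Take the drained jerrican off its sloping stand and stand it up in the spill tray

### The arm

A 6-joint arm with a two-finger parallel gripper is mounted at the origin on the work surface. World frame = base frame: x ahead of the robot, y to its left, z up, the work surface at z = 0. Lengths are in m, angles in rad, forces in N, time in s.
With the tool pointing down it reaches from about 0.35 to 0.85 m from the base axis. Payload 8.1 kg.
Tool frame: the origin (TCP) lies on the centre line of the jaws, within the pads' length; the fingertips stand robot.tips_ahead ahead of it and the grasp point (between the pads) lies 6 mm ahead of it (robot.tips_ahead is the distance from the TCP to the fingertips, in m); z points along the fingers, y is the line along which they close (so a half turn about z gives the same grasp; the last joint's range is limited). The gripper opens to 93 mm and grips with 3 to 60 N. Pads are 15 mm wide; open, the fingers measure 128 mm over their backs; the gripper's body (75 mm by 188 mm) begins 65 mm behind the grasp point.
Start: joints at [1.187, 0.13, 1.488, -0, 1.523, -0.085], TCP at [0.177, 0.573, 0.244] pointing down, gripper open.
Joint ranges: [-2.96, 2.96], [-0.89, 2.26], [0.02, 2.5], [-1.34, 4.48], [0, 2.73], [-2.66, 2.66]. Speed limits (rad/s): [2.39, 2.39, 2.79, 3.14, 3.14, 3.14].

### API

Orientations are given as a rotation vector (axis times angle).
In Python, from plant import robot gives the robot as it stands.
- The arm moves only by the tool apply_moves, never from a script. Its arguments are lists of equal length, an entry for each row: "delta_pos": the shift along the tool's x, y, z in cm, a list of three; "twist": the turn about the tool's z in rad. A call has 1 to 8 rows; each row shifts and turns the commanded pose from where the row before left it, along the tool's axes as they then stand; what a row does not reach is not made up. A row lasts 1/8 s, in which the tool goes at most 62.5 mm and 10.7 degrees, less where a joint would pass 70% of its speed; a pose out of reach is approached as far as the arm can. A call with a gripper value outside its range is refused whole. "gripper" is the finger opening in cm, from 0 to 9.3, set as the call begins (left out, the last holds). The fingers move at their own pace and stop on an object; "squeeze" is the grip in N (left out, the last holds). Time passes only in rows, so rows that do not move let the fingers close. It gives the time, the measured TCP pose, the force, the opening and the grip force at its end, in the units of the state.
- robot.read_state(): the state, without advancing time (a new reading comes with each control period).
- robot.read_camera(name): name is "scene" or "top" or "wrist"; returns a dict with "frame" (400x640x3 uint8, red, green, blue), "vertical_fov" (degrees; the focal length in pixels is half the picture's height over the tangent of half this angle, whatever the lens; pixels are square), "cx", "cy" (the principal point, pixels), "R" (3x3) and "t" (3): a world point X has camera coordinates R X + t. Camera axes: x right, y down, z forward; pixel columns grow to the right and rows downward; lengths in m; the calibration is good to about 2 mm. The wrist camera is an equidistant fisheye: a pixel r from the principal point sees the ray r / f radians off the axis. A picture is of the moment at which its call begins. There is no depth.
- robot.close_job(): hands the job in; it is judged then, once.
The state is a dict: "t": time; "q": joint angles; "dq": joint speeds; "joint_torque": joint torques, N m; "tool_pos": TCP position; "orientation": TCP orientation; "force": force on the tool from outside, world axes, zero at the start; "wrist_torque": the same for the moment, N m; "opening": finger opening in m; "gripper_force": force on a finger pad.
Only numpy, scipy, OpenCV 4.12 (cv2) and the standard library are available. Lean on these libraries where they do the work, as an engineer would, in place of code of your own. Each camera call takes 0.05 s, during which the arm holds its last target. There are 200 camera calls.

### The job

The white jerrican on the sloping drain stand has run empty. Lift it off the stand, bring it upright and set it down gently, standing flat on its base inside the blue spill tray beside the stand, then let go. Keep it from going over on its side, and leave the beaker under the tap, the black basket, the brown bottle and the brass valve standing where they are.

Things in the scene. Friction and masses are not known exactly. Their poses are not given: they have to be found in the camera images.
- jerrican: loose empty white plastic 2-litre jerrican, 0.24 to 0.45 kg. Rounded box 140 (x) by 100 (y), shoulder 150 mm above base, handle on top. Origin: centre of its underside; z out through the top, +x to its back (along the handle), -x to its tap. Centre of mass near its middle, about 80 mm up. Starts on the stand's sloping shelf, leaning 35 degrees from vertical towards its own front (-x)
- handle (a point): middle of the jerrican's white handle bar, at (24, 0, 187) mm in the jerrican's frame, same axes. Bar 84 mm long (x), 24 wide (y), 18 thick (z), flat sides, a post at each end, 28 mm free space under it. Grip it across y with the tool in line with the jerrican's z
- cap (a point): top centre of the jerrican's red screw cap, at (-46, 0, 186) mm in the jerrican's frame, in front of the handle; cap 44 mm across, 26 mm high
- tap (a point): mouth of the jerrican's tap, at (-102, 0, 18) mm in the jerrican's frame. The tap sticks out 40 mm from the front face, has a small blue key on top, and passes over the tray's rim when the jerrican stands upright in the tray
- stand: steel drain stand fixed to the bench. Origin on the bench below the shelf; front is -x, z vertical. Shelf 116 mm wide slopes up 35 degrees to the back, from 100 mm high at x = -60 to 187 mm at x = +65. Two 40 mm stops square to its low edge hold the jerrican's front; the tap passes between. The jerrican's origin starts near (-1, 0, 141) mm here.
- tray: square blue plastic spill tray, fixed to the bench, empty, 240 by 240 mm outside, walls 5 mm thick, rim 16 mm and inner floor 5 mm above the bench. To the left or right of the stand. Origin: centre of its underside on the bench, z up
- beaker: loose small glass beaker, 54 mm across, 66 mm high, 60 g, on the bench under the jerrican's tap (bystander). Origin: centre of its underside, z up
- basket: loose black plastic basket with fittings in it, 150 by 190 mm, 105 mm high, on the other side of the stand from the tray (bystander). Origin: centre of its underside, z up
- bottle: loose brown glass bottle with red cap, 68 mm across, 150 mm high, beyond the work (bystander). Origin: centre of its underside, z up
- valve: loose brass ball valve with blue lever, about 135 mm long, 48 mm high, lying beyond the work (bystander). Origin: underside, below the valve body, z up
Not all that is in view belongs to the job. Leave any orange or pink look-alike of the jerrican alone.

How it is judged:
By the outcome, as a careful person would: the job done as asked, in the order asked, and still so for the second after the job is handed in, with the robot touching nothing.
It also fails if it takes over 43 s, if anything falls off the work surface, if the arm or the gripper's body presses on something with over 40 N, if the wrist force passes 120 N, or if a joint passes its speed limit or range.

## Working session

There is one attempt and no reset: what is moved stays moved. The work goes in short steps, Python scripts to look and compute and a tool call to move; the robot and the scene stay as the last step left them, time stands still between calls to the robot, and variables do not carry over. Pictures are saved under pics/ and viewed, at most 12 in all, crops included, and the job is handed in when it is done.

Besides the shell and the picture viewer there is one more tool, called by a JSON object that holds its "fn" and its "kwargs". apply_moves: Moves the arm, as the interface text tells. Its arguments: {"type":"object","properties":{"delta_pos":{"type":"array"},"twist":{"type":"array"},"gripper":{"type":"number"},"squeeze":{"type":"number"}},"required":["delta_pos","twist"]}

```bash
mkdir -p pics; ls; python3 - <<'E'
from plant import robot
import cv2,pickle
print(robot.tips_ahead); s=robot.read_state(); print(s['t'],s['tool_pos'],s['orientation'])
d={}
for n in("scene","top"):
    c=robot.read_camera(n); d[n]=c; cv2.imwrite(f"pics/{n}0.png",c["frame"][:,:,::-1]); print(n,c["vertical_fov"],c["cx"],c["cy"],c["R"],c["t"])
pickle.dump(d,open("c0.pkl","wb"))
E
```

```text
pics
0.025
0.0 [0.17640835 0.57294855 0.24258878] [-4.67544928e-01 -3.10617011e+00  2.76011852e-03]
scene 50.55449680316368 327.3501205912179 200.36785470047653 [[ 0.70008869  0.71404853 -0.00324524]
 [ 0.41981389 -0.41527426 -0.80703382]
 [-0.57760898  0.56363285 -0.5904963 ]] [-0.27094572 -0.07369619  1.74737294]
top 56.34057558907053 319.51428147766967 201.70191646824432 [[ 0.01289057 -0.99967384  0.02204658]
 [-0.99665205 -0.01462564 -0.08044116]
 [ 0.08073736 -0.02093584 -0.99651551]] [-0.11558274  0.49592751  1.31171806]
```

View pics/scene0.png

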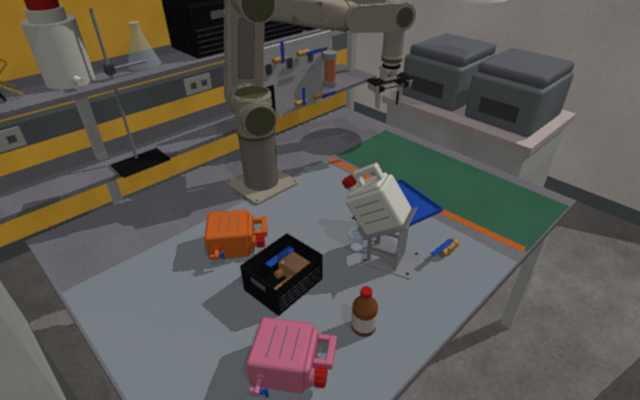

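View pics/top0.png

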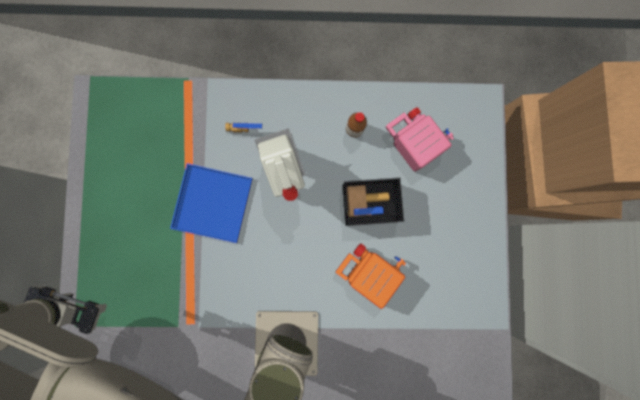

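```bash
python3 - <<'E'
import cv2,pickle,numpy as np
d=pickle.load(open("c0.pkl","rb"))
a=d["top"]["frame"][120:220,230:330];b=d["scene"]["frame"][150:280,330:430]
z=lambda i,k:cv2.resize(i,None,fx=k,fy=k,interpolation=cv2.INTER_CUBIC)
a=z(a,4);b=z(b,4); c=np.zeros((520,800,3),np.uint8);c[:400,:400]=a;c[:,400:]=b
cv2.imwrite("pics/crop0.png",c[:,:,::-1])
for n,(r0,r1,c0,c1) in dict(top=(170,210,270,310),scene=(170,200,335,365)).items():
    h=cv2.cvtColor(d[n]["frame"],cv2.COLOR_RGB2HSV); m=((h[...,0]<8)|(h[...,0]>172))&(h[...,1]>150)&(h[...,2]>60)
    q=np.zeros_like(m);q[r0:r1,c0:c1]=m[r0:r1,c0:c1];v,u=np.nonzero(q);print(n,u.mean(),v.mean(),u.min(),u.max(),v.min(),v.max(),len(u))
h=cv2.cvtColor(d["top"]["frame"],cv2.COLOR_RGB2HSV);m=((abs(h[...,0].astype(int)-112)<12)&(h[...,1]>150)).astype(np.uint8)
cs=max(cv2.findContours(m,0,2)[0],key=cv2.contourArea);r=cv2.minAreaRect(cs);print(r,cv2.boxPoints(r))
E
```

```text
top 290.1111111111111 193.484126984127 283 296 187 199 126
scene 348.76146788990826 181.28440366972478 343 355 175 187 109
((210.6556854248047, 203.29531860351562), (67.32270812988281, 66.82205963134766), 13.626995086669922) [[170.07025 227.83522]
 [185.81354 162.89418]
 [251.24112 178.75542]
 [235.49783 243.69646]]
```

View pics/crop0.png

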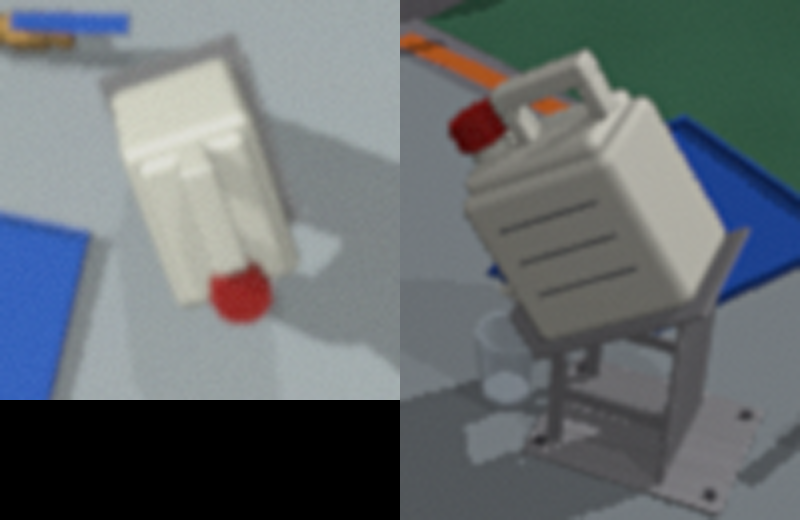

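```bash
cat >h.py <<'E'
import numpy as np,pickle,cv2
def ray(c,u,v):
    f=200/np.tan(np.radians(c["vertical_fov"]/2));R=np.array(c["R"]);t=np.array(c["t"])
    d=R.T@[(u-c["cx"])/f,(v-c["cy"])/f,1];return -R.T@t,d/np.linalg.norm(d)
def plane(c,u,v,z):
    o,d=ray(c,u,v);return o+d*(z-o[2])/d[2]
def tri(a,pa,b,pb):
    o,d=ray(a,*pa);p,e=ray(b,*pb);s=np.linalg.lstsq(np.c_[d,-e],p-o,rcond=None)[0]
    x,y=o+s[0]*d,p+s[1]*e;return (x+y)/2,np.linalg.norm(x-y)
E
python3 - <<'E'
from h import *
np.set_printoptions(precision=4,suppress=True)
d=pickle.load(open("c0.pkl","rb"));T,S=d["top"],d["scene"]
cap,e=tri(T,(290.1,193.5),S,(348.8,181.3));print("cap",cap,e)
bk,e=tri(T,(278.2,161),S,(376.5,164.5));print("bar back",bk,e)
fr,e=tri(T,(287,187.5),S,(354.5,175.5));print("bar front",fr,e)
# shoulder back edge
a=plane(T,230+125/4,120+158/4,.30);b=plane(T,230+243/4,120+118/4,.30);w=b-a;print("edge len",np.linalg.norm(w),a,b,"xdir yaw",np.degrees(np.arctan2(w[0],-w[1])))
for q in(bk-cap,bk-fr):print("yaw",np.degrees(np.arctan2(q[1],q[0])),"elev",np.degrees(np.arctan2(q[2],np.hypot(q[0],q[1]))),np.linalg.norm(q))
P=np.array([plane(T,u,v,.016) for u,v in cv2.boxPoints(((210.66,203.3),(67.3,66.8),13.63))]);print("tray",P,P.mean(0),np.linalg.norm(np.diff(P,axis=0),axis=1))
# model from cap centre (-46,0,173)
c,s=np.cos(np.radians(35)),np.sin(np.radians(35))
for yaw in(20,17.,14):
    y=np.radians(yaw);R=np.array([[np.cos(y),-np.sin(y),0],[np.sin(y),np.cos(y),0],[0,0,1]])@np.array([[c,0,-s],[0,1,0],[s,0,c]])
    O=cap-R@[-.046,0,.173];print(yaw,"O",O,"handle",O+R@[.024,0,.187],"barback",O+R@[.066,0,.196],"barfront",O+R@[-.018,0,.196])
E
```

```text
cap [ 0.5012 -0.0174  0.251 ] 0.00180092427342611
bar back [0.5815 0.0116 0.3336] 0.0033059523344186473
bar front [ 0.5162 -0.0094  0.2754] 0.001389695164367471
edge len 0.08833243763317544 [0.5925 0.0639 0.3   ] [ 0.6228 -0.019   0.3   ] xdir yaw 20.035374930223007
yaw 19.892759725011476 elev 44.08778931852131 0.11876520059156385
yaw 17.846516222759664 elev 40.36465213648124 0.08999770095051873
tray [[0.3976 0.4178 0.016 ]
 [0.6304 0.3723 0.016 ]
 [0.5768 0.1371 0.016 ]
 [0.3447 0.1862 0.016 ]] [0.4874 0.2784 0.016 ] [0.2372 0.2412 0.2372]
20 O [0.6299 0.0294 0.1357] handle [ 0.5476 -0.0005  0.3026] barback [0.5751 0.0095 0.3341] barfront [ 0.5104 -0.0141  0.2859]
17.0 O [0.6322 0.0226 0.1357] handle [ 0.5484 -0.003   0.3026] barback [0.5764 0.0056 0.3341] barfront [ 0.5106 -0.0146  0.2859]
14 O [0.6341 0.0157 0.1357] handle [ 0.5491 -0.0055  0.3026] barback [0.5775 0.0016 0.3341] barfront [ 0.5107 -0.0151  0.2859]
```

```bash
cat >>h.py <<'E'
from scipy.spatial.transform import Rotation as Ro
def need(s,target,yaw=None):
    """tool-frame shift (cm) to target TCP, and twist (rad) so tool y lies along yaw+90 deg"""
    R=Ro.from_rotvec(s["orientation"]).as_matrix();ty=np.degrees(np.arctan2(R[1,1],R[0,1]))
    print("pos",np.round(s["tool_pos"],4),"tool z",np.round(R[:,2],3),"tool y dir deg",round(ty,1))
    if target is not None:print("shift cm",np.round(R.T@(np.array(target)-s["tool_pos"])*100,2))
    if yaw is not None:
        w=(yaw+90-ty+90)%180-90;print("world turn deg",round(w,1),"twist rad",round(-np.radians(w),3))
E
python3 - <<'E'
from h import *
from plant import robot
s=robot.read_state();need(s,[.539,-.004,.403],19.5);print(np.round(Ro.from_rotvec(s["orientation"]).as_matrix(),3),s["q"])
E
```

```text
pos [0.1764 0.573  0.2427] tool z [-0.001 -0.002 -1.   ] tool y dir deg 72.9
shift cm [-51.63 -44.5  -15.96]
world turn deg 36.6 twist rad -0.639
[[-0.956  0.294 -0.001]
 [ 0.294  0.956 -0.002]
 [ 0.    -0.002 -1.   ]] [ 1.18659165e+00  1.31071410e-01  1.48917383e+00 -6.60492709e-07
  1.52302103e+00 -8.54330203e-02]
```

{"fn": "apply_moves", "kwargs": {"delta_pos": [[0, 0, -4], [0, 0, -4], [0, 0, -4], [0, 0, -4], [-3, -2.5, 0], [-4, -3.5, 0], [-4, -3.5, 0], [-4, -3.5, 0]], "twist": [0, 0, 0, 0, 0, 0, 0, 0], "gripper": 9.3}}

```text
t: 1.1
tool_pos: [0.2822, 0.4035, 0.4032]
orientation: [-0.467, -3.107, 0.001]
force: [0.4, -0.5, -0.1]
opening: 0.093
gripper_force: 0.0
```

{"fn": "apply_moves", "kwargs": {"delta_pos": [[-4, -3.5, 0], [-4, -3.5, 0], [-4, -3.5, 0], [-4, -3.5, 0], [-4, -3.5, 0], [-4, -3.5, 0], [-4, -3.5, 0], [-4, -3.5, 0]], "twist": [0, 0, 0, 0, 0, 0, 0, 0]}}

```text
t: 2.1
tool_pos: [0.5056, 0.0416, 0.4033]
orientation: [-0.468, -3.106, -0.0]
force: [0.8, 0.8, 0.2]
opening: 0.0928
gripper_force: 0.0
```

```bash
python3 - <<'E'
from h import *
from plant import robot
s=robot.read_state();print(s["t"]);need(s,[.539,-.004,.403],19.5)
E
```

```text
2.1
pos [0.5056 0.0416 0.4033] tool z [-0.  0. -1.] tool y dir deg 72.9
shift cm [-4.53 -3.37  0.03]
world turn deg 36.6 twist rad -0.639
```

{"fn": "apply_moves", "kwargs": {"delta_pos": [[-2.2, -1.7, 0], [-2.3, -1.7, 0], [0, 0, 0], [0, 0, 0], [0, 0, 0], [0, 0, 0], [0, 0, 0]], "twist": [0, 0, -0.16, -0.16, -0.16, -0.16, 0]}}

```text
t: 2.98
tool_pos: [0.538, -0.0025, 0.4032]
orientation: [0.532, -3.095, -0.0]
force: [-0.4, -0.7, -0.6]
opening: 0.0929
gripper_force: 0.0
```

```bash
python3 - <<'E'
from h import *
from plant import robot
s=robot.read_state();need(s,[.539,-.004,.303],19.5)
c=robot.read_camera("wrist");pickle.dump(c,open("w1.pkl","wb"));cv2.imwrite("pics/w1.png",c["frame"][:,:,::-1])
f=200/np.tan(np.radians(c["vertical_fov"]/2));print(f,c["cx"],c["cy"])
def proj(X):
    p=c["R"]@np.array(X)+c["t"];r=np.hypot(*p[:2]);k=f*np.arctan2(r,p[2])/r;return np.round([c["cx"]+k*p[0],c["cy"]+k*p[1]],1)
print("pred grip",proj([.539,-.004,.297]),"bar back",proj([.5783,.0105,.334]),"bar front",proj([.5133,-.0117,.283]),"cap",proj([.501,-.0174,.251]))
E
```

```text
pos [ 0.538  -0.0025  0.4032] tool z [-0.001  0.    -1.   ] tool y dir deg 109.5
shift cm [-0.06 -0.18 10.02]
world turn deg 0.0 twist rad -0.0
309.70691628693146 316.4592840288189 197.95722545125227
pred grip [314.3 205.7] bar back [314.9 272. ] bar front [315.9 170.7] cap [314.6 150.2]
```

View pics/w1.png

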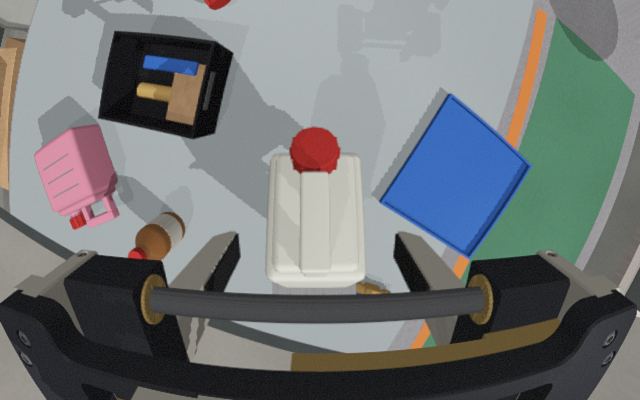

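{"fn": "apply_moves", "kwargs": {"delta_pos": [[0, -0.1, 2.5], [0, 0, 2.5], [0, 0, 2], [0, 0, 2], [0, 0, 1], [0, 0, 0]], "twist": [0, 0, 0, 0, 0, 0]}}

```text
t: 3.78
tool_pos: [0.5381, -0.0034, 0.3029]
orientation: [0.533, -3.095, -0.0]
force: [0.2, 0.2, 0.2]
opening: 0.0929
gripper_force: 0.0
```

{"fn": "apply_moves", "kwargs": {"delta_pos": [[0, 0, 0], [0, 0, 0], [0, 0, 0], [0, 0, 0], [0, 0, 0], [0, 0, 0], [0, 0, 0], [0, 0, 0]], "twist": [0, 0, 0, 0, 0, 0, 0, 0], "gripper": 0, "squeeze": 20}}

```text
t: 4.78
tool_pos: [0.5383, -0.0035, 0.3035]
orientation: [0.533, -3.095, 0.0]
force: [-0.1, -0.1, 0.3]
opening: 0.0239
gripper_force: 20.0
```

{"fn": "apply_moves", "kwargs": {"delta_pos": [[0, 0, 0], [0, 0, -0.5], [-0.2, 0, -1], [-0.2, 0, -1.5], [0, 0, -2], [0, 0, -2], [0, 0, -2], [0, 0, -2]], "twist": [0, 0, 0, 0, 0, 0, 0, 0], "squeeze": 45}}

```text
t: 5.78
tool_pos: [0.5423, -0.0021, 0.4159]
orientation: [-0.533, 3.095, -0.001]
force: [0.5, 0.0, -4.0]
opening: 0.0236
gripper_force: 45.0
```

```bash
python3 - <<'E'
from h import *
from plant import robot
s=robot.read_state();print(s["t"],s["force"],s["wrist_torque"],s["opening"]);need(s,None)
c=robot.read_camera("scene");cv2.imwrite("pics/s2.png",cv2.resize(c["frame"][60:310,260:500],None,fx=2,fy=2)[:,:,::-1])
E
```

```text
5.775 [ 0.45657736  0.04122426 -3.99042892] [-0.06800381  0.2175404  -0.00306561] 0.023630028944072963
pos [ 0.5423 -0.0021  0.4159] tool z [ 0.002 -0.    -1.   ] tool y dir deg 109.6
```

View pics/s2.png

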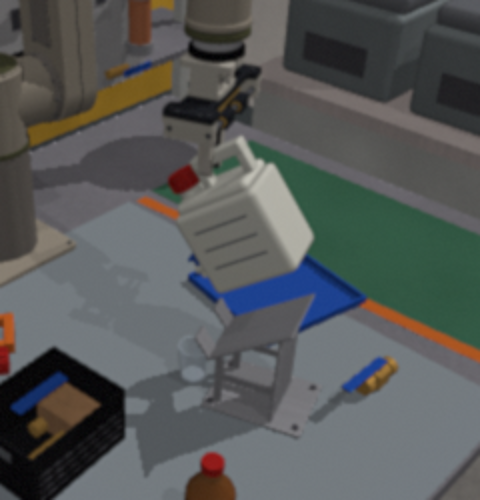

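{"fn": "apply_moves", "kwargs": {"delta_pos": [[0, 0, -1.5], [0, 0, -1.5], [-0.2, 0.8, -1], [-0.4, 2, -0.5], [-0.5, 2.7, 0], [-0.6, 3, 0], [-0.6, 3, 0], [-0.6, 3, 0]], "twist": [0, 0, 0, 0, 0, 0, 0, 0]}}

```text
t: 6.82
tool_pos: [0.5201, 0.1466, 0.4583]
orientation: [0.535, -3.095, -0.001]
force: [0.2, 0.7, -5.0]
opening: 0.0237
gripper_force: 45.0
```

{"fn": "apply_moves", "kwargs": {"delta_pos": [[-0.6, 3, 0], [-0.6, 3, 0], [-0.5, 2.7, 0], [-0.5, 2.3, 0], [-0.3, 1.4, 0], [0, 0.6, 0], [0, 0, 0], [0, 0, 0]], "twist": [0, 0, 0, 0, 0, 0, 0.05, 0.08]}}

```text
t: 7.82
tool_pos: [0.501, 0.2748, 0.4586]
orientation: [0.327, -3.124, 0.0]
force: [-0.5, -0.3, -4.8]
opening: 0.0236
gripper_force: 45.0
```

{"fn": "apply_moves", "kwargs": {"delta_pos": [[0, 0, 0], [0, 0, 0], [0, 0, 0], [0, 0, 0], [0, 0, 0], [0, 0, 0], [0, 0, 0]], "twist": [0.1, 0.1, 0.1, 0.08, 0.03, 0, 0]}}

```text
t: 8.7
tool_pos: [0.5011, 0.275, 0.4587]
orientation: [0.31, 3.126, 0.0]
force: [0.2, 0.2, -4.5]
opening: 0.0238
gripper_force: 45.0
```

```bash
python3 - <<'E'
from h import *
from plant import robot
s=robot.read_state();print(s["t"],s["force"],s["wrist_torque"],s["opening"]);need(s,[.501,.275,.24],-11.5)
E
```

```text
8.7 [ 0.18641662  0.15910827 -4.52218503] [0.06675701 0.23888103 0.05405872] 0.023848541006554275
pos [0.5011 0.275  0.4587] tool z [ 0.  0. -1.] tool y dir deg 78.7
shift cm [ 1.000e-02 -0.000e+00  2.187e+01]
world turn deg -0.2 twist rad 0.003
```

{"fn": "apply_moves", "kwargs": {"delta_pos": [[0, 0, 1.5], [0, 0, 3], [0, 0, 3.5], [0, 0, 3.5], [0, 0, 3.5], [0, 0, 2.5], [0, 0, 1.2], [0, 0, 0]], "twist": [0, 0, 0, 0, 0, 0, 0, 0]}}

```text
t: 9.7
tool_pos: [0.5004, 0.2749, 0.2704]
orientation: [-0.311, -3.124, 0.002]
force: [0.2, -0.2, -3.4]
opening: 0.0241
gripper_force: 45.0
```

{"fn": "apply_moves", "kwargs": {"delta_pos": [[0, 0, 0], [0, 0, 0]], "twist": [0, 0], "squeeze": 25}}

```text
t: 9.95
tool_pos: [0.5017, 0.2754, 0.2732]
orientation: [0.311, 3.124, 0.002]
force: [0.8, 0.8, -4.4]
opening: 0.0241
gripper_force: 25.0
```

```bash
cat >>h.py <<'E'
def st():
    from plant import robot
    s=robot.read_state();w=np.array(s["wrist_torque"]);print(s["t"],"F",np.round(s["force"],2),"M",np.round(w,3),s["opening"],s["gripper_force"],np.round(s["tool_pos"],4))
E
python3 -c "from h import *;st()"
```

```text
9.95 F [ 0.8   0.78 -4.37] M [0.033 0.263 0.029] 0.024144609416490083 24.99046951532364 [0.5017 0.2754 0.2732]
```

{"fn": "apply_moves", "kwargs": {"delta_pos": [[0, 0, 0], [0, 0, 0]], "twist": [0, 0], "squeeze": 16}}

```text
t: 10.2
tool_pos: [0.5012, 0.2752, 0.272]
orientation: [0.312, 3.126, 0.0]
force: [-0.2, 0.0, -4.9]
opening: 0.024
gripper_force: 16.0
```

```bash
python3 -c "from h import *;st()"
```

```text
10.2 F [-0.24  0.03 -4.89] M [-0.006  0.175 -0.023] 0.023968102886458054 15.999512672424316 [0.5012 0.2752 0.272 ]
```

{"fn": "apply_moves", "kwargs": {"delta_pos": [[0, 0, 0], [0, 0, 0]], "twist": [0, 0], "squeeze": 12}}

```text
t: 10.45
tool_pos: [0.501, 0.2751, 0.2716]
orientation: [-0.312, -3.126, 0.0]
force: [-0.6, 0.6, -3.9]
opening: 0.024
gripper_force: 12.0
```

```bash
python3 - <<'E'
from h import *
from plant import robot
st()
c=robot.read_camera("scene");cv2.imwrite("pics/s3.png",cv2.resize(c["frame"][60:310,280:520],None,fx=2,fy=2)[:,:,::-1])
E
```

```text
10.45 F [-0.59  0.57 -3.91] M [ 0.084  0.162 -0.074] 0.02396185958941733 11.99965238571167 [0.501  0.2751 0.2716]
```

View pics/s3.png

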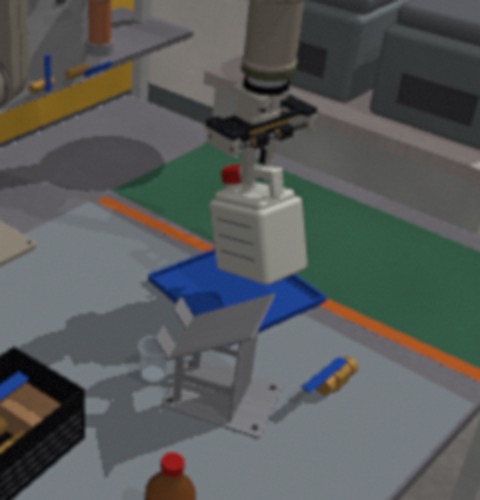

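{"fn": "apply_moves", "kwargs": {"delta_pos": [[0, 0, 0], [0, 0, 0], [0, 0, 0], [0, 0, 0]], "twist": [0, 0, 0, 0], "squeeze": 10}}

```text
t: 11.0
tool_pos: [0.5011, 0.2751, 0.2717]
orientation: [0.312, 3.126, 0.0]
force: [0.5, 0.1, -4.4]
opening: 0.0238
gripper_force: 10.0
```

```bash
python3 - <<'E'
from h import *
from plant import robot
st()
c=robot.read_camera("scene");pickle.dump(c,open("s4.pkl","wb"));cv2.imwrite("pics/s4.png",cv2.resize(c["frame"][120:220,350:470],None,fx=5,fy=5,interpolation=2)[:,:,::-1])
E
```

```text
11.0 F [ 0.52  0.07 -4.43] M [ 0.06   0.14  -0.003] 0.023831429284644795 9.999698996543884 [0.5011 0.2751 0.2717]
```

View pics/s4.png

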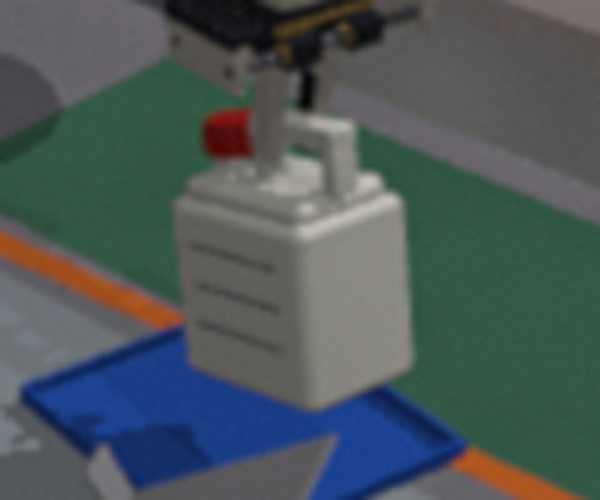

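```bash
python3 - <<'E'
from h import *
c=pickle.load(open("s4.pkl","rb"));f=200/np.tan(np.radians(c["vertical_fov"]/2))
P=lambda X:(lambda p:np.array([c["cx"]+f*p[0]/p[2],c["cy"]+f*p[1]/p[2]]))(c["R"]@np.array(X)+c["t"])
g=np.array([.501,.275,.2657])
y=np.radians(-11.3)
for L in(0,4,8,12,18):
    a=np.radians(L);C,s=np.cos(a),np.sin(a)
    R=np.array([[np.cos(y),-np.sin(y),0],[np.sin(y),np.cos(y),0],[0,0,1]])@np.array([[C,0,-s],[0,1,0],[s,0,C]])
    q=lambda X:np.round((P(g+R@(np.array(X)-[.004,0,.187]))-[350,120])*5)
    print(L,[list(q(X)) for X in([.07,-.05,.15],[.07,-.05,0],[-.07,-.05,.15],[-.07,-.05,0],[.07,.05,0],[-.046,0,.173])])
E
```

```text
0 [[np.float64(291.0), np.float64(232.0)], [np.float64(268.0), np.float64(413.0)], [np.float64(158.0), np.float64(145.0)], [np.float64(144.0), np.float64(320.0)], [np.float64(372.0), np.float64(368.0)], [np.float64(237.0), np.float64(112.0)]]
4 [[np.float64(295.0), np.float64(227.0)], [np.float64(281.0), np.float64(416.0)], [np.float64(160.0), np.float64(153.0)], [np.float64(154.0), np.float64(334.0)], [np.float64(386.0), np.float64(371.0)], [np.float64(238.0), np.float64(117.0)]]
8 [[np.float64(298.0), np.float64(222.0)], [np.float64(294.0), np.float64(418.0)], [np.float64(162.0), np.float64(161.0)], [np.float64(166.0), np.float64(347.0)], [np.float64(399.0), np.float64(372.0)], [np.float64(239.0), np.float64(122.0)]]
12 [[np.float64(300.0), np.float64(217.0)], [np.float64(307.0), np.float64(419.0)], [np.float64(165.0), np.float64(169.0)], [np.float64(177.0), np.float64(358.0)], [np.float64(412.0), np.float64(373.0)], [np.float64(240.0), np.float64(126.0)]]
18 [[np.float64(303.0), np.float64(208.0)], [np.float64(326.0), np.float64(418.0)], [np.float64(170.0), np.float64(180.0)], [np.float64(195.0), np.float64(375.0)], [np.float64(432.0), np.float64(371.0)], [np.float64(242.0), np.float64(134.0)]]
```

{"fn": "apply_moves", "kwargs": {"delta_pos": [[0, 0, 0.6], [0, 0, 1.2], [0, 0, 1.2], [0, 0, 1.1], [0, 0, 0.7], [0, 0, 0.3], [0, 0, 0]], "twist": [0, 0, 0, 0, 0, 0, 0]}}

```text
t: 11.92
tool_pos: [0.5011, 0.2751, 0.2206]
orientation: [-0.312, -3.126, 0.0]
force: [0.1, -0.1, -4.3]
opening: 0.0235
gripper_force: 10.0
```

```bash
python3 -c "from h import *;st()"
```

```text
11.925 F [ 0.06 -0.05 -4.26] M [ 0.054  0.089 -0.043] 0.023462688250198746 9.9997678399086 [0.5011 0.2751 0.2206]
```

{"fn": "apply_moves", "kwargs": {"delta_pos": [[0, 0, 0], [0, 0, 0], [0, 0, 0], [0, 0, 0]], "twist": [0, 0, 0, 0], "squeeze": 7}}

```text
t: 12.42
tool_pos: [0.5011, 0.2751, 0.2207]
orientation: [0.312, 3.126, 0.0]
force: [-0.2, 0.3, -3.4]
opening: 0.0242
gripper_force: 7.0
```

```bash
cat >>h.py <<'E'
def crop(name):
    from plant import robot
    c=robot.read_camera("scene");cv2.imwrite(name,cv2.resize(c["frame"][130:240,340:480],None,fx=5,fy=5,interpolation=2)[:,:,::-1])
E
python3 - <<'E'
from h import *
st();crop("pics/s5.png")
E
```

```text
12.425 F [-0.18  0.32 -3.44] M [0.017 0.099 0.003] 0.024168667553289887 6.999751031398773 [0.5011 0.2751 0.2207]
```

View pics/s5.png

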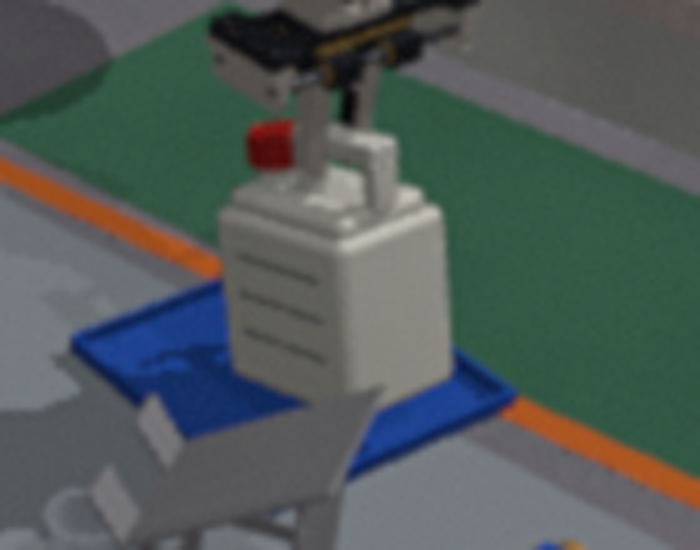

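{"fn": "apply_moves", "kwargs": {"delta_pos": [[0.6, 0, 0], [0.9, 0, 0], [0.9, 0, 0.2], [0.5, 0, 0.3], [0.1, 0, 0.3], [0, 0, 0.2], [0, 0, 0]], "twist": [0, 0, 0, 0, 0, 0, 0]}}

```text
t: 13.35
tool_pos: [0.4717, 0.2809, 0.2103]
orientation: [-0.312, -3.126, 0.0]
force: [-0.2, -0.5, -4.0]
opening: 0.0238
gripper_force: 7.0
```

```bash
python3 -c "from h import *;st()"
```

```text
13.35 F [-0.23 -0.45 -3.99] M [ 0.052  0.047 -0.005] 0.023831507287219344 6.99982725083828 [0.4717 0.2809 0.2103]
```

{"fn": "apply_moves", "kwargs": {"delta_pos": [[0, 0, 0.1], [0, 0, 0.1], [0, 0, 0.1], [0, 0, 0]], "twist": [0, 0, 0, 0]}}

```text
t: 13.85
tool_pos: [0.4729, 0.2812, 0.2093]
orientation: [0.312, 3.123, 0.002]
force: [2.6, -2.0, 5.3]
opening: 0.024
gripper_force: 7.0
```

```bash
python3 -c "from h import *;st()"
```

```text
13.85 F [ 2.61 -2.    5.27] M [-0.313 -0.203  0.012] 0.023996061719715252 6.99963815510273 [0.4729 0.2812 0.2093]
```

{"fn": "apply_moves", "kwargs": {"delta_pos": [[-0.5, 0, 0], [-0.5, 0, 0.05], [-0.5, 0, 0.1], [-0.5, 0, 0.15]], "twist": [0, 0, 0, 0]}}

```text
t: 14.35
tool_pos: [0.4917, 0.277, 0.2045]
orientation: [0.312, 3.126, 0.0]
force: [2.1, -0.7, 2.1]
opening: 0.024
gripper_force: 7.0
```

```bash
python3 -c "from h import *;st()"
```

```text
14.35 F [ 2.08 -0.72  2.08] M [-0.066 -0.161  0.044] 0.024021587201465088 7.000066190958023 [0.4917 0.277  0.2045]
```

{"fn": "apply_moves", "kwargs": {"delta_pos": [[-0.5, 0, 0.15], [-0.5, 0, 0.15], [-0.5, 0, 0.15], [0, 0, 0]], "twist": [0, 0, 0, 0]}}

```text
t: 14.85
tool_pos: [0.5059, 0.274, 0.1995]
orientation: [-0.312, -3.125, 0.001]
force: [0.8, -0.9, -1.7]
opening: 0.024
gripper_force: 7.0
```

```bash
python3 - <<'E'
from h import *
st();crop("pics/s6.png")
E
```

```text
14.85 F [ 0.78 -0.92 -1.7 ] M [ 0.043 -0.148 -0.002] 0.02399690683927729 6.999847590923309 [0.5059 0.274  0.1995]
```

View pics/s6.png

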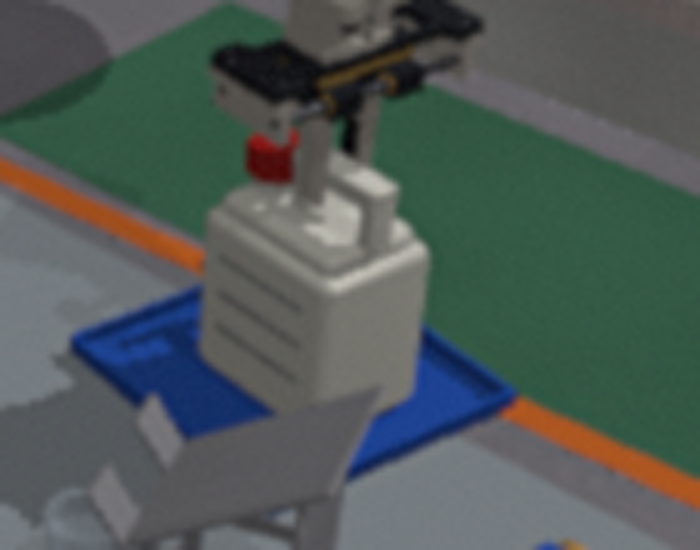

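{"fn": "apply_moves", "kwargs": {"delta_pos": [[-0.1, 0, 0.1], [0, 0, 0.1], [0, 0, 0]], "twist": [0, 0, 0], "squeeze": 5}}

```text
t: 15.28
tool_pos: [0.5074, 0.2739, 0.1989]
orientation: [0.312, 3.125, 0.001]
force: [2.5, -1.2, 3.3]
opening: 0.0238
gripper_force: 5.0
```

```bash
python3 -c "from h import *;st()"
```

```text
15.275 F [ 2.54 -1.22  3.34] M [-0.24  -0.377  0.019] 0.0237517197738605 5.000031441450119 [0.5074 0.2739 0.1989]
```

{"fn": "apply_moves", "kwargs": {"delta_pos": [[0, 0, 0], [0, 0, 0], [0, 0, 0], [0, 0, 0]], "twist": [0, 0, 0, 0], "squeeze": 3}}

```text
t: 15.78
tool_pos: [0.507, 0.274, 0.1983]
orientation: [0.312, 3.126, 0.0]
force: [1.9, -1.2, 3.5]
opening: 0.0243
gripper_force: 3.0
```

```bash
python3 -c "from h import *;st()"
```

```text
15.775 F [ 1.93 -1.22  3.51] M [-0.108 -0.488 -0.047] 0.024321345031290718 3.000035583972931 [0.507  0.274  0.1983]
```

{"fn": "apply_moves", "kwargs": {"delta_pos": [[0, 0, 0], [0, 0, 0], [0, 0, 0], [0, 0, 0]], "twist": [0, 0, 0, 0], "gripper": 3.4}}

```text
t: 16.27
tool_pos: [0.5067, 0.2739, 0.1979]
orientation: [-0.312, -3.126, 0.0]
force: [0.0, -0.3, 1.3]
opening: 0.0343
gripper_force: 0.0
```

```bash
python3 - <<'E'
from h import *
st();crop("pics/s7.png")
E
```

```text
16.275 F [ 0.02 -0.33  1.25] M [ 0.01   0.03  -0.014] 0.03431709717118883 0.0 [0.5067 0.2739 0.1979]
```

View pics/s7.png

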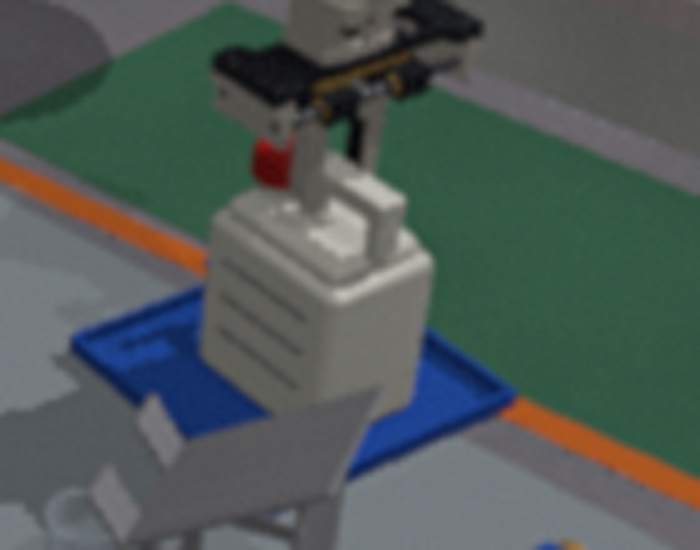

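{"fn": "apply_moves", "kwargs": {"delta_pos": [[0, 0, 0], [0, 0, 0], [0, 0, -0.5], [0, 0, -1], [0, 0, -2], [0, 0, -3], [0, 0, -4], [0, 0, -4]], "twist": [0, 0, 0, 0, 0, 0, 0, 0], "gripper": 6}}

```text
t: 17.32
tool_pos: [0.5069, 0.2739, 0.3462]
orientation: [0.312, 3.125, 0.001]
force: [-0.3, -0.4, 0.2]
opening: 0.0601
gripper_force: 0.0
```

```bash
python3 - <<'E'
from h import *
from plant import robot
st()
a=robot.read_camera("scene");b=robot.read_camera("top")
z=lambda i:cv2.resize(i,None,fx=3,fy=3,interpolation=2)
A=z(a["frame"][120:310,320:450]);B=z(b["frame"][100:290,160:290])
cv2.imwrite("pics/fin.png",np.hstack([A,B])[:,:,::-1])
E
```

```text
17.325 F [-0.32 -0.37  0.24] M [-0.017 -0.042  0.019] 0.06005867755540274 0.0 [0.5069 0.2739 0.3462]
```

View pics/fin.png

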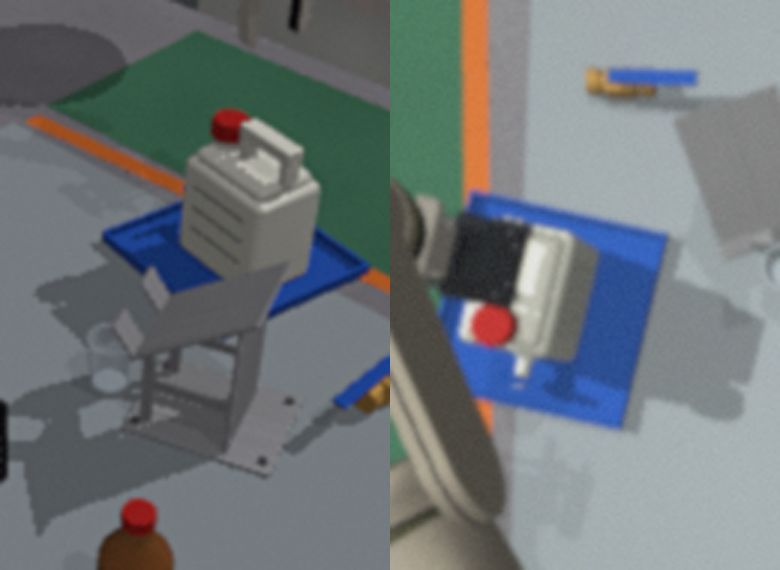

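```bash
python3 -c "
from plant import robot
print(robot.close_job())"
```

```text
the job is handed in; nothing more can be done
None
```

The white jerrican is standing upright on its base inside the blue tray, released, and the job is handed in at about 17 s of the 43 s allowed. The last camera pictures show the beaker, bottle and valve still standing; I never went near the basket but did not check it again at the end.

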